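# Hold a drawer front in place for screwing

## Robot

A 7-joint arm with a two-finger parallel gripper is mounted at the origin on the work surface. World frame = base frame: x ahead of the robot, y to its left, z up, the work surface at z = 0. Lengths are in m, angles in rad, forces in N, time in s.
With the tool pointing down it reaches from about 0.4 to 0.85 m from the base axis. Payload 6.9 kg.
Tool frame: the origin (TCP) lies midway between the tips of the shut fingers; the grasp point (between the pads) lies 19 mm behind it; z points along the fingers, y is the direction in which the jaws open and shut (so a half turn about z gives the same grasp; the last joint's range is limited). The gripper opens to 85 mm and grips with 20 to 120 N. Pads are 22 mm wide; open, the fingers measure 114 mm over their backs; the gripper's body (76 mm by 85 mm) begins 54 mm behind the grasp point. The pads swing forward as they close: fully open they stand 13 mm farther back than shut.
Start: joints at [1.385, 0.507, -0.238, 1.5, 0.126, 1.149, -0.155], TCP at [0.18, -0.599, 0.231] pointing down, gripper open.
Joint ranges: [-3.08, 3.08], [-0.24, 2.05], [-1.43, 1.35], [0, 2.5], [-1.52, 4.66], [0.17, 1.96], [-2.89, 2.89]. Speed limits (rad/s): [2.39, 2.39, 3.14, 3.14, 3.14, 3.14, 3.14].

## Interface

Orientations are given as a rotation vector (axis times angle).
In Python, from workcell import arm gives the robot as it stands. The module is installed in compiled form; this text tells all that it offers.
- The arm moves only by the tool send_rows, never from a script. Its argument "commands" is a list that holds one entry, the list of rows, each a list of 7 numbers: the turn, a rotation vector about the world's x, y, z in rad, then the shift along the world's x, y, z in cm, then the opening, from 0 (shut) to 1 (fully open). In form: [[[rx, ry, rz, tx, ty, tz, fingers], ...]]. A call has 1 to 20 rows; each row is the pose to reach, as a shift and turn from the pose commanded when the call began; what a row does not reach only later rows make up. A row lasts 1/8 s, in which the tool goes at most 62.5 mm and 10.7 degrees, less where a joint would pass 70% of its speed; a pose out of reach is approached as far as the arm can. A call with a gripper value outside its range is refused whole. The fingers move at their own pace and stop on an object; "newtons" is the grip in N (left out, the last holds). Time passes only in rows, so rows that repeat a pose let the fingers close. It gives the time, the measured TCP pose, the force and the opening at its end, in the units of the state.
- arm.sense(): the state, without advancing time (a new reading comes with each control period).
- arm.read_camera(name): name is "scene" or "top" or "wrist"; returns the picture (400x640x3 uint8, blue, green, red); there is no depth.
- arm.camera_params(name): a dict with "fx", "fy", "cx", "cy" (pixels), "position" and "rotation" of the camera in the world. Camera axes: x right, y down, z forward; pixel columns grow to the right and rows downward; lengths in m; the calibration is good to about 2 mm. A picture is of the moment at which its call begins: read the wrist's pose just before it. camera_params takes no time and is no camera call; for the wrist camera it gives the pose at the moment of the call.
- arm.sign_off(): hands the job in, once; it reports no verdict.
The state is a dict: "time_s": time; "joints": joint angles; "qvel": joint speeds; "joint_efforts": joint torques, N m; "tool_pos": TCP position; "orientation": TCP orientation; "contact_force": force on the tool from outside, world axes, zero at the start; "wrist_torque": the same for the moment, N m; "finger_gap": opening from 0.0 (shut) to 1.0 (fully open).
Only numpy, scipy, OpenCV 4.12 (cv2) and the standard library are available. Lean on these libraries where they do the work, as an engineer would, in place of code of your own. Each camera call takes 0.05 s, during which the arm holds its last target.

## Task

Be my third hand for this small desk drawer: take the larger wooden drawer front out of its stand, turn it round so that its knob faces outwards, and press its back against the open end of the drawer, upright and flush with the drawer's underside and both its sides, so that I can screw it on from inside. Press steadily with about 10 N, which pushes the sprung drawer roughly 14 mm in; never ram the drawer to the end of its travel, and leave everything else where it is. Keep that up for two seconds and finish while still gripping and pressing: do not let go.

Things in the scene. Friction and masses are not known exactly. Their poses are not given: they have to be found in the camera images.
- front: The larger drawer front: plain wooden panel 14 mm thick (its x), 150 mm wide (y), 95 mm high (z), about 0.15 kg, upright. Origin: centre of its lower edge. One steel knob on the face towards its own -x, flat back towards +x. At the start the knob faces away from the robot (within 20 degrees). Grip it from above across the 14 mm, mid-width; fingers up to 40 mm below the upper edge clear the knob.
- front_back (a point): Centre of the lower edge of the front's flat back face (7 mm along the front's +x from its origin); axes as the front's. The back has four small dark screw marks and no knob.
- front_knob (a point): Centre of the outer end of the front's knob: 25 mm from the panel's mid-plane towards the front's -x, 35 mm above its lower edge. The knob is 18 mm across.
- stand: Fixed grey stand of the larger front: 70 x 95 mm foot, 8 mm thick, with two lips (12 x 95 mm, tops 28 mm above the desk) that leave a 17 mm slot along its y. Origin under its centre, on the desk. The front stands upright on the foot, its lower 20 mm in the slot.
- small_front: The other, smaller drawer front, 14 x 100 x 70 mm, of the same wood and with one knob, in a like stand; it belongs elsewhere and stays where it is. Either stand may be the nearer one. Origin: centre of its lower edge.
- runner: The fixed runner that carries the drawer, with the drawer itself. Origin on the desk, straight below the drawer's open end when the drawer is fully out. Its +x is the direction in which the drawer is pushed in (away from the robot, within about 20 degrees), z up. The plinth starts 60 mm behind the open end.
- drawer (a joint): How far the drawer is pushed in along the runner's +x, in m: 0 = fully out (as at the start), 0.035 = rammed against its end. A spring pushes back with 0.7 N per mm (10 N at 0.0143).
- drawer_mouth (a point): Centre of the lower edge of the drawer's open end, 30 mm above the desk; moves with the drawer. +x points into the drawer, z up. Drawer: plywood, 150 mm wide outside (y), 80 high, 200 deep, sides 10 and bottom 6 thick, open above and at this end: a finger fits between the sides. In place, front_back lies on this point with parallel axes; the front stands 15 mm above the sides.
- screw_dish: Small steel dish 64 mm across, 24 mm high; a bystander that stays. Origin under its centre.
- handset: Black cordless handset lying flat, 48 x 160 x 22 mm; a bystander that stays. Origin under its centre.
- screwdriver: Screwdriver lying on the desk, beyond the drawer's right side; a bystander that stays. Origin under its middle.
- gel_bottle: Bottle of hand gel, 56 mm across, 140 mm high; a bystander that stays. Origin under its centre.
- stamp: Grey hand stamp, 45 x 65 x 80 mm; a bystander that stays. Origin under its centre.
- pen_pot: Square pen pot with pens, 80 x 80 mm, 95 mm high, pens to about 175 mm; a bystander that stays. Origin under its centre.

How it is judged:
By the outcome, as a careful person would: the job done as asked, in the order asked, and still so for the second after the job is handed in, while the arm keeps its last pose, push and grip.
It also fails if it takes over 54 s, if anything falls off the work surface, if the arm or the gripper's body presses on something with over 40 N, if the wrist force passes 120 N, or if a joint passes its speed limit or range.

## Working session

There is one attempt and no reset: what is moved stays moved. The work goes in short steps, Python scripts to look and compute and a tool call to move; the robot and the scene stay as the last step left them, time stands still between calls to the robot, and variables do not carry over. Pictures are saved under pics/ and viewed, and the job is handed in when it is done.

Besides the shell and the picture viewer there is one more tool, called after "Call:" as name([rows], argument=value, ...), one row to a line, values as JSON. send_rows: Moves the arm, as the interface text tells. Its arguments: {"type":"object","properties":{"commands":{"type":"array","items":{"type":"array","items":{"type":"array","items":{"type":"number"}}}},"newtons":{"type":"number"}},"required":["commands"]}

```bash
mkdir -p pics; python3 - <<'E'
from workcell import arm
import cv2,numpy as np
s=arm.sense()
for k,v in s.items(): print(k,np.round(v,3))
for n in("scene","top","wrist"):
    p=arm.camera_params(n); print(n,{k:np.round(v,4).tolist() for k,v in p.items()})
    cv2.imwrite(f"pics/{n}0.png",arm.read_camera(n))
E
```

```text
time_s 0.0
joints [ 1.385  0.508 -0.238  1.501  0.126  1.149 -0.155]
qvel [ 0.    -0.002  0.001 -0.001  0.002  0.001 -0.001]
joint_efforts [ 0.0000e+00 -6.2061e+01 -2.1860e+00 -2.4965e+01  1.3000e-02  1.2000e-02
  0.0000e+00]
tool_pos [ 0.18  -0.598  0.23 ]
orientation [-3.106 -0.456  0.   ]
contact_force [-0.342 -0.375  0.241]
wrist_torque [0.011 0.016 0.015]
finger_gap 1.001
scene {'fx': 485.27, 'fy': 485.27, 'cx': 323.3316, 'cy': 202.909, 'position': [1.5305, 0.2025, 1.3008], 'rotation': [-1.668, -2.0114, 0.7318]}
top {'fx': 366.7728, 'fy': 366.7728, 'cx': 320.2058, 'cy': 197.4767, 'position': [0.4557, 0.0203, 1.0704], 'rotation': [-2.1834, 2.1922, -0.116]}
wrist {'fx': 359.4001, 'fy': 359.4001, 'cx': 319.2407, 'cy': 201.7587, 'position': [0.2553, -0.576, 0.3731], 'rotation': [2.3078, -1.7161, -0.276]}
```

View pics/scene0.png

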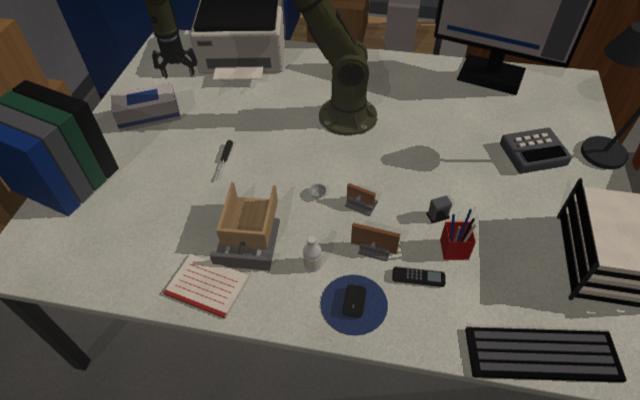

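View pics/top0.png

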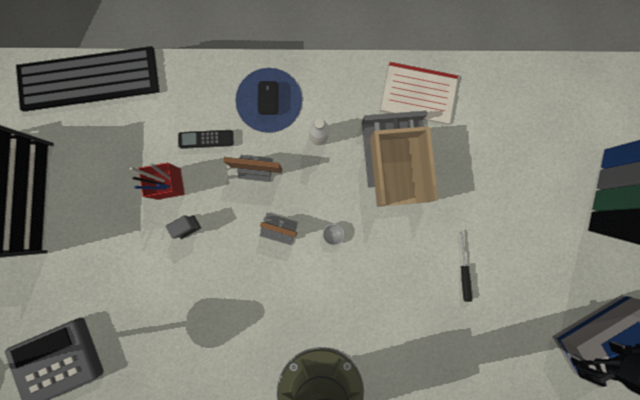

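View pics/wrist0.png

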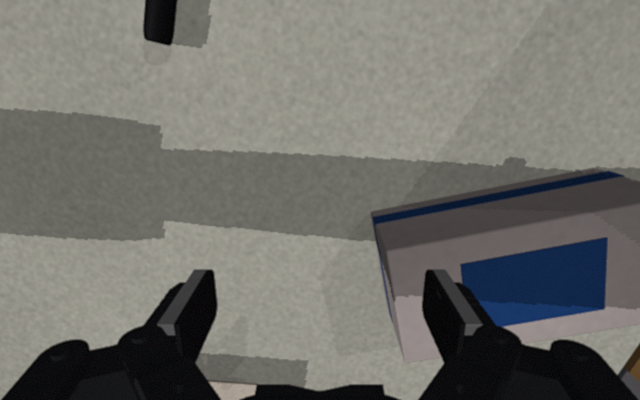

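```bash
python3 - <<'E'
import cv2
t=cv2.imread('pics/top0.png')
cv2.imwrite('pics/c1.png',cv2.resize(t[140:250,215:345],None,fx=6,fy=5.4,interpolation=cv2.INTER_CUBIC)[:, :])
cv2.imwrite('pics/c2.png',cv2.resize(t[105:215,355:445],None,fx=5.4,fy=5.4,interpolation=cv2.INTER_CUBIC))
s=cv2.imread('pics/scene0.png')
cv2.imwrite('pics/c3.png',cv2.resize(s[175:275,205:405],None,fx=4,fy=4,interpolation=cv2.INTER_CUBIC))
E
```

```text
(no output)
```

View pics/c1.png

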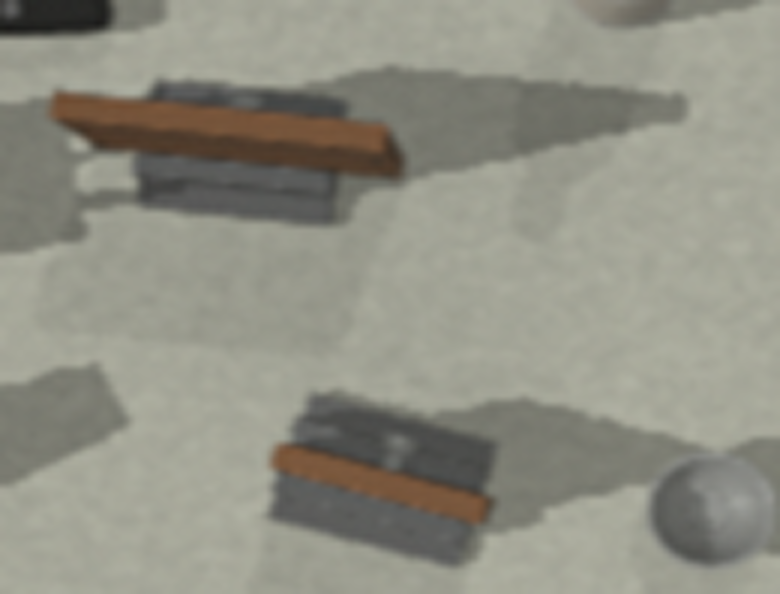

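View pics/c2.png

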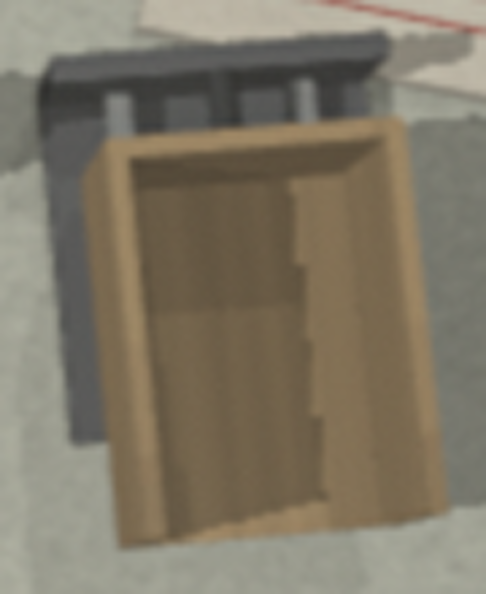

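View pics/c3.png

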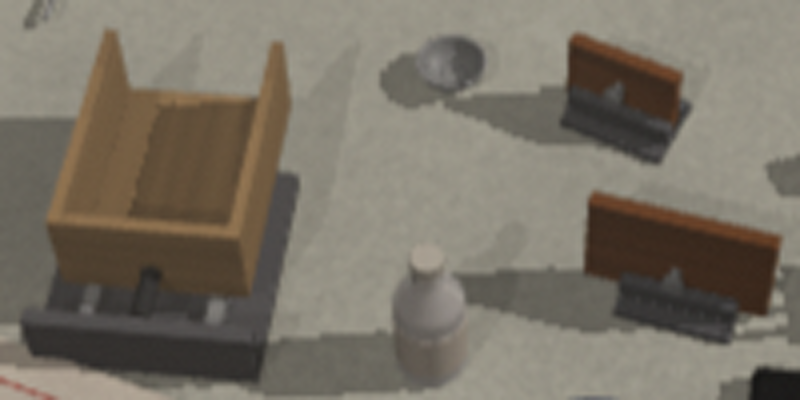

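```bash
cat > h.py <<'E'
import numpy as np, cv2
from scipy.spatial.transform import Rotation as R
from workcell import arm
def ray(p,uv,z):
    Rm=R.from_rotvec(p['rotation']).as_matrix()
    d=Rm@np.array([(uv[0]-p['cx'])/p['fx'],(uv[1]-p['cy'])/p['fy'],1])
    o=np.array(p['position']); return o+d*(z-o[2])/d[2]
def proj(p,P):
    Rm=R.from_rotvec(p['rotation']).as_matrix()
    c=(np.atleast_2d(P)-p['position'])@Rm
    return np.c_[c[:,0]/c[:,2]*p['fx']+p['cx'],c[:,1]/c[:,2]*p['fy']+p['cy']]
def frame(x,y,yaw,L,z=0):
    c,s=np.cos(yaw),np.sin(yaw); L=np.atleast_2d(L)
    return np.c_[x+c*L[:,0]-s*L[:,1],y+s*L[:,0]+c*L[:,1],z+L[:,2]]
E
python3 - <<'E'
from h import *
p=arm.camera_params('top')
f=lambda c,s,o:(c[0]/s[0]+o[0]-.5,c[1]/s[1]+o[1]-.5)
print('front')
for c in[(53,93),(387,125),(388,152),(55,118)]: print(ray(p,f(c,(6,5.4),(215,140)),.103).round(4))
print('small');
for c in[(275,445),(492,497),(488,523),(273,468)]: print(ray(p,f(c,(6,5.4),(215,140)),.078).round(4))
print('drawer')
q=[ray(p,f(c,(5.4,5.4),(355,105)),.11) for c in[(120,548),(447,513),(402,120),(108,140)]]
for c in q:print(c.round(4))
print('dish',ray(p,(334,233),.02),'bottle',ray(p,(320,123),.14), ray(p,(318,138),0.02))
# model fits
from scipy.optimize import least_squares
L=np.array([[0,.075,0],[0,-.075,0],[.2,-.075,0],[.2,.075,0]])
uv=np.array([f(c,(5.4,5.4),(355,105)) for c in[(120,548),(447,513),(402,120),(108,140)]])
r=least_squares(lambda v:(proj(p,frame(*v,L,.11))-uv).ravel(),[.45,-.2,0]);print('drawer',r.x,r.fun.round(2))
uv=np.array([f(c,(6,5.4),(215,140)) for c in[(53,93),(387,125),(388,152),(55,118)]])
L=np.array([[.007,.075,0],[.007,-.075,0],[-.007,-.075,0],[-.007,.075,0]])
r=least_squares(lambda v:(proj(p,frame(*v,L,.103))-uv).ravel(),[.55,.2,0]);print('front',r.x,r.fun.round(2))
E
```

```text
front
[0.6477 0.257  0.103 ]
[0.6316 0.1092 0.103 ]
[0.6181 0.1087 0.103 ]
[0.6353 0.2559 0.103 ]
small
[0.4748 0.1609 0.078 ]
[0.4485 0.0637 0.078 ]
[0.4356 0.0654 0.078 ]
[0.4634 0.1617 0.078 ]
drawer
[ 0.5147 -0.1486  0.11  ]
[ 0.5312 -0.3096  0.11  ]
[ 0.7277 -0.2934  0.11  ]
[ 0.7174 -0.1463  0.11  ]
dish [ 0.44339553 -0.0407061   0.02      ] bottle [7.28719829e-01 2.90213387e-04 1.40000000e-01] [0.71927265 0.00375287 0.02      ]
drawer [ 0.52289138 -0.23050613  0.06102687] [ 2.64 -1.4  -1.55  1.43 -0.07  0.2  -1.06 -0.21]
front [ 0.63318633  0.18269314 -0.11086601] [ 0.2  -0.27  0.7  -0.09 -0.08  0.08 -0.81  0.27]
```

Call:
send_rows([
  [[0,0,-0.23,5,7,1,0.8],[0,0,-0.23,10,13,2,0.8],[0,0,-0.23,15,19,4,0.8],[0,0,-0.23,19,25,5,0.8],[0,0,-0.23,23,30,5,0.8],[0,0,-0.23,26,33.5,5,0.8],[0,0,-0.23,27,35,5,0.8],[0,0,-0.23,27,35,5,0.8],[0,0,-0.23,27,35,5,0.8]],
])

```text
time_s: 1.27
tool_pos: [0.4497, -0.2484, 0.2811]
orientation: [3.14, 0.099, -0.001]
contact_force: [-0.5, -0.2, -0.4]
finger_gap: 0.808
```

```bash
python3 - <<'E'
from h import *
s=arm.sense();print(s['time_s'],s['tool_pos'].round(4) if hasattr(s['tool_pos'],'round') else s['tool_pos'],s['orientation'],np.round(s['joints'],3),s['contact_force'],s['finger_gap'])
p=arm.camera_params('wrist');im=arm.read_camera('wrist');import json
json.dump({k:np.array(v).tolist() for k,v in p.items()},open('w1.json','w'));cv2.imwrite('pics/w1.png',im)
print(p, R.from_rotvec(p['rotation']).as_matrix()[:,2])
E
```

```text
1.275 [ 0.4497 -0.2484  0.2811] [ 3.13997154e+00  9.92924252e-02 -9.51140544e-04] [ 0.691  0.3   -0.32   1.703  0.102  1.156 -1.164] [-0.54384334 -0.16991855 -0.3603547 ] 0.8081025683085805
{'fx': 359.4000838256056, 'fy': 359.4000838256056, 'cx': 319.240726960809, 'cy': 201.75865489120457, 'position': array([ 0.52863047, -0.24399173,  0.42356588]), 'rotation': array([ 2.10977027, -1.98049442, -0.31716093])} [-0.31131315 -0.01933878 -0.95011059]
```

View pics/w1.png

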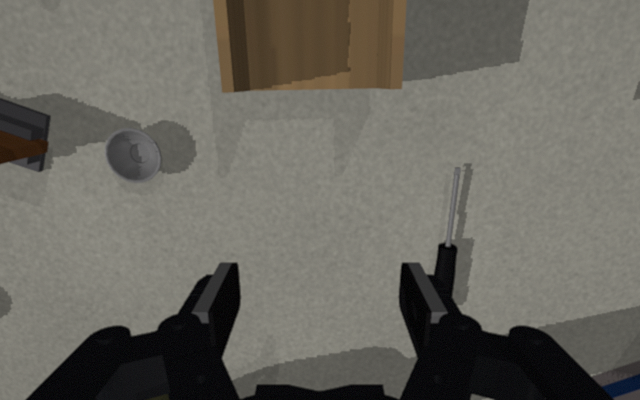

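```bash
python3 - <<'E'
import cv2
t=cv2.imread('pics/w1.png')
cv2.imwrite('pics/c4.png',cv2.resize(t[0:110,205:425],None,fx=3.6,fy=3.6,interpolation=cv2.INTER_CUBIC))
E
```

```text
(no output)
```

View pics/c4.png

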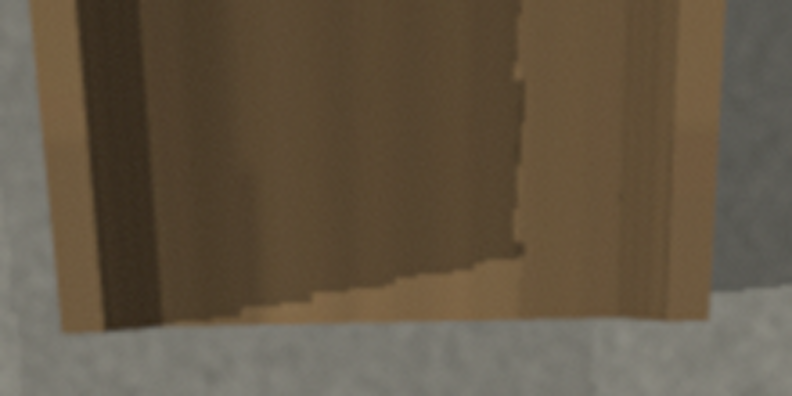

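```bash
python3 - <<'E'
from h import *
import json
from scipy.optimize import least_squares
p=json.load(open('w1.json'))
g=lambda c:np.array((c[0]/3.6+205-.5,c[1]/3.6-.5))
for c in [(62,331),(709,319),(32,2),(725,2),(105,331),(667,319)]: print(ray(p,g(c),.11).round(4))
def res(v):
    x,y,a=v
    A=proj(p,frame(x,y,a,[[0,.075,0],[0,-.075,0],[.1,.075,0],[.1,-.075,0]],.11))
    o=[*(A[0]-g((62,331))),*(A[1]-g((709,319)))]
    for i,j,c in((0,2,(32,2)),(1,3,(725,2))):
        d=A[j]-A[i];n=np.array([-d[1],d[0]])/np.hypot(*d);o.append(n@(g(c)-A[i]))
    return o
r=least_squares(res,[.52,-.23,.06]);print(r.x,r.fun.round(2))
pt=arm.camera_params('top')
f=lambda c:np.array((c[0]/5.4+355-.5,c[1]/5.4+105-.5))
for c in[(447,513),(402,120),(108,140)]: print(ray(pt,f(c),.11).round(4))
print((proj(pt,frame(*r.x,[[0,.075,0],[0,-.075,0],[.2,-.075,0],[.2,.075,0],[0,.075,-.08]],.11))+.5-[355,105])*5.4)
E
```

```text
[ 0.5174 -0.1631  0.11  ]
[ 0.5295 -0.3123  0.11  ]
[ 0.585  -0.1581  0.11  ]
[ 0.5944 -0.307   0.11  ]
[ 0.518 -0.173  0.11 ]
[ 0.5289 -0.3027  0.11  ]
[ 0.52346552 -0.23778511  0.0798697 ] [-0.05 -0.08  0.23  0.1   0.57 -0.4 ]
[ 0.5312 -0.3096  0.11  ]
[ 0.7277 -0.2934  0.11  ]
[ 0.7174 -0.1463  0.11  ]
[[149.38205506 542.10116606]
 [453.06343494 516.63663137]
 [408.34783044 117.72076565]
 [109.60886664 141.06652666]
 [120.74713917 551.9372982 ]]
```

Call:
send_rows([
  [[0,0,0.17,1,3,0,0.8],[0,0,0.34,2,6,0,0.8],[0,0,0.51,3.5,9,0,0.8],[0,0,0.68,5,12,0,0.8],[0,0,0.85,6.5,15,0,0.8],[0,0,1.02,8,18,0,0.8],[0,0,1.19,9,21,0,0.8],[0,0,1.36,10,24,0,0.8],[0,0,1.53,11,27,0,0.8],[0,0,1.7,12,30,0,0.8],[0,0,1.87,13,33,0,0.8],[0,0,2.04,14,36,0,0.8],[0,0,2.21,15,38,0,0.8],[0,0,2.38,16,40,0,0.8],[0,0,2.55,17,41.5,0,0.8],[0,0,2.72,18,42.5,0,0.8],[0,0,2.84,18.3,43.1,0,0.8]],
])

```text
time_s: 3.45
tool_pos: [0.634, 0.1798, 0.2802]
orientation: [-0.374, -3.118, 0.002]
contact_force: [-0.8, 0.3, -0.8]
finger_gap: 0.8
```

Call:
send_rows([
  [[0,0,0.18,0,0,-0.5,0.8],[0,0,0.36,0,0,-1,0.8],[0,0,0.54,0,0,-1.5,0.8],[0,0,0.72,0,0,-2,0.8],[0,0,0.9,0,0,-2.5,0.8],[0,0,1.08,0,0,-3,0.8],[0,0,1.26,0,0,-3.5,0.8],[0,0,1.44,0,0,-4,0.8],[0,0,1.6,0,0,-4,0.8],[0,0,1.698,0,0,-4,0.8],[0,0,1.698,0,0,-4,0.8],[0,0,1.698,0,0,-4,0.8]],
])

```text
time_s: 4.95
tool_pos: [0.6332, 0.1809, 0.2408]
orientation: [2.087, -2.347, 0.001]
contact_force: [-0.3, -0.2, -0.1]
finger_gap: 0.797
```

```bash
cat > look.py <<'E'
from h import *
import json,sys
n=sys.argv[1]
s=arm.sense();o=R.from_rotvec(s['orientation']).as_matrix()
print('t',round(s['time_s'],2),'pos',np.round(s['tool_pos'],4),'x-az',round(np.arctan2(o[1,0],o[0,0]),4),'z',o[:,2].round(4),'q',np.round(s['joints'],3),'F',np.round(s['contact_force'],2),'T',np.round(s['wrist_torque'],2),'gap',round(s['finger_gap'],3))
p=arm.camera_params('wrist');im=arm.read_camera('wrist')
json.dump({k:np.array(v).tolist() for k,v in p.items()},open(n+'.json','w'));cv2.imwrite(f'pics/{n}.png',im)
E
python3 look.py w2
```

```text
t 4.95 pos [0.6332 0.1809 0.2408] x-az -1.6875 z [-4.e-04 -9.e-04 -1.e+00] q [ 0.296  0.855 -1.366  1.379  0.832  1.547  2.028] F [-0.3  -0.25 -0.08] T [0.01 0.   0.  ] gap 0.797
```

View pics/w2.png

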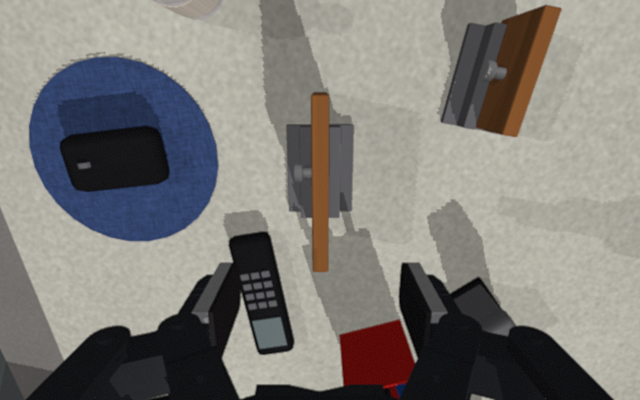

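```bash
python3 - <<'E'
import cv2
t=cv2.imread('pics/w2.png')
cv2.imwrite('pics/c5.png',cv2.resize(t[85:280,270:370],None,fx=3,fy=3,interpolation=cv2.INTER_CUBIC))
E
```

```text
(no output)
```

View pics/c5.png

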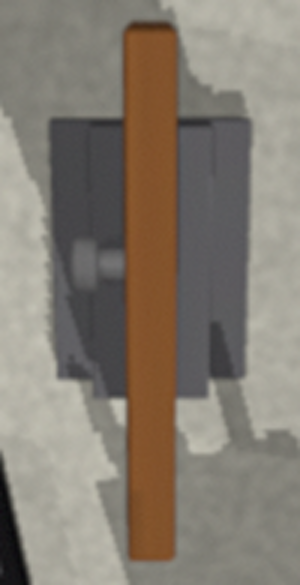

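```bash
python3 - <<'E'
from h import *
import json
from scipy.optimize import least_squares
p=json.load(open('w2.json'))
g=lambda c:np.array((c[0]/3+270-.5,c[1]/3+85-.5))
cs=[(125,28),(178,28),(176,560),(129,560)]
for c in cs: print(ray(p,g(c),.103).round(4))
uv=np.array([g(c) for c in cs])
L=np.array([[.007,-.075,0],[-.007,-.075,0],[-.007,.075,0],[.007,.075,0]])
r=least_squares(lambda v:(proj(p,frame(*v,L,.103))-uv).ravel(),[.63,.18,-.1]);print(r.x,r.fun.round(2))
E
```

```text
[0.6297 0.1071 0.103 ]
[0.6166 0.1087 0.103 ]
[0.6333 0.2567 0.103 ]
[0.647  0.2551 0.103 ]
[ 0.63167884  0.18204199 -0.1141944 ] [-0.53 -0.47  0.53 -0.52  0.14  0.67 -0.15  0.71]
```

Call:
send_rows([
  [[0,0,0.002,-0.15,0.1,-5,0.8],[0,0,0.002,-0.15,0.1,-10,0.8],[0,0,0.002,-0.15,0.1,-14,0.8],[0,0,0.002,-0.15,0.1,-16.5,0.8],[0,0,0.002,-0.15,0.1,-17.4,0.8],[0,0,0.002,-0.15,0.1,-17.4,0.8],[0,0,0.002,-0.15,0.1,-17.4,0.8]],
])

```text
time_s: 5.88
tool_pos: [0.6319, 0.184, 0.0689]
orientation: [-2.094, 2.339, -0.001]
contact_force: [-0.1, -0.3, 0.1]
finger_gap: 0.798
```

```bash
python3 look.py w3
```

```text
t 5.88 pos [0.6319 0.184  0.0689] x-az -1.6816 z [ 0.002  0.001 -1.   ] q [ 0.283  1.019 -1.261  1.595  1.004  1.294  1.888] F [-0.05 -0.27  0.13] T [ 0.02 -0.01  0.03] gap 0.798
```

View pics/w3.png

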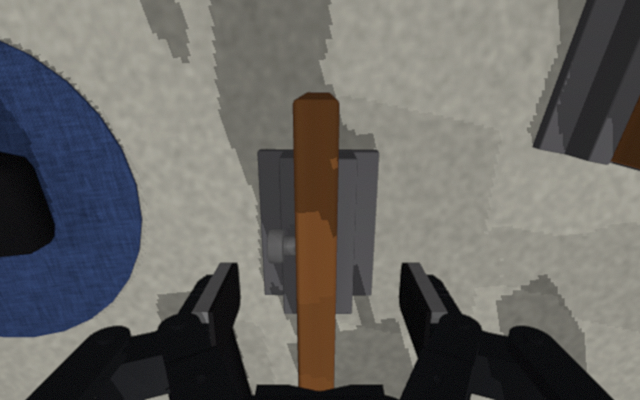

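Call:
send_rows([
  [[0,0,0,0,0,0,0.4],[0,0,0,0,0,0,0.3],[0,0,0,0,0,0,0.2],[0,0,0,0,0,0,0],[0,0,0,0,0,0,0],[0,0,0,0,0,0,0],[0,0,0,0,0,0,0],[0,0,0,0,0,0,0]],
], newtons=70)

```text
time_s: 6.92
tool_pos: [0.6314, 0.1834, 0.0674]
orientation: [-2.095, 2.341, -0.0]
contact_force: [0.1, -0.7, 2.5]
finger_gap: 0.154
```

```bash
python3 look.py w4
```

```text
t 6.92 pos [0.6314 0.1834 0.0674] x-az -1.6815 z [ 3.e-04  0.e+00 -1.e+00] q [ 0.283  1.02  -1.26   1.596  1.004  1.293  1.888] F [ 0.12 -0.65  2.48] T [-0.15 -0.06 -0.02] gap 0.154
```

View pics/w4.png

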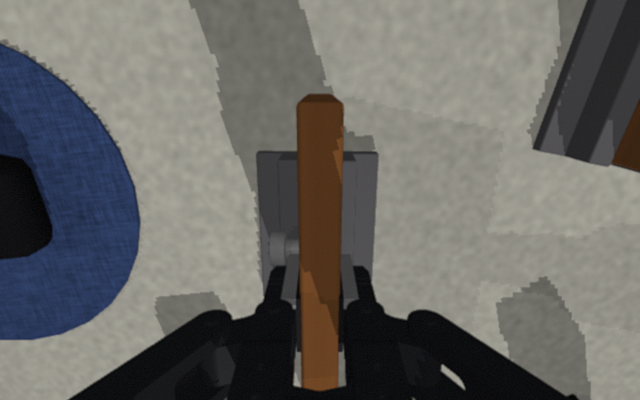

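Call:
send_rows([
  [[0,0,0,0,0,1,0],[0,0,0,0,0,3,0],[0,0,0,0,0,6,0],[0,0,0,0,0,10,0],[0,0,0,0,0,14,0],[0,0,0,0,0,17,0],[0,0,0,0,0,18,0]],
])

```text
time_s: 7.85
tool_pos: [0.6309, 0.1847, 0.2504]
orientation: [-2.095, 2.337, -0.001]
contact_force: [0.4, 0.7, -3.0]
finger_gap: 0.154
```

Call:
send_rows([
  [[0,0,-0.1,-0.5,-1,0,0],[0,0,-0.26,-1.5,-3,0,0],[0,0,-0.43,-2.5,-6,0,0],[0,0,-0.6,-4,-9,0,0],[0,0,-0.77,-5,-12,0,0],[0,0,-0.94,-6,-15,0,0],[0,0,-1.11,-7,-18,0,0],[0,0,-1.28,-8,-21,0,0],[0,0,-1.45,-9,-24,0,0],[0,0,-1.62,-10,-27,0,0],[0,0,-1.79,-11,-30,0,0],[0,0,-1.96,-12,-33,0,0],[0,0,-2.13,-13,-35.5,0,0],[0,0,-2.3,-14,-38,0,0],[0,0,-2.47,-15,-40,0,0],[0,0,-2.64,-16,-41.5,0,0],[0,0,-2.79,-16.5,-42.3,0,0],[0,0,-2.9,-16.5,-42.6,0,0],[0,0,-2.948,-16.5,-42.6,0,0],[0,0,-2.948,-16.5,-42.6,0,0]],
])

```text
time_s: 10.35
tool_pos: [0.4658, -0.242, 0.2468]
orientation: [-2.125, -2.312, 0.0]
contact_force: [-0.2, 0.3, -1.9]
finger_gap: 0.159
```

```bash
python3 look.py w5; python3 - <<'E'
from h import *
cv2.imwrite('pics/s5.png',arm.read_camera('scene'))
E
```

```text
t 10.35 pos [ 0.4658 -0.242   0.2468] x-az 1.6547 z [-1.3e-03  8.0e-04 -1.0e+00] q [ 0.946  0.403 -0.746  1.731  0.299  1.126  0.194] F [-0.22  0.29 -1.95] T [ 0.    0.04 -0.02] gap 0.159
```

View pics/w5.png

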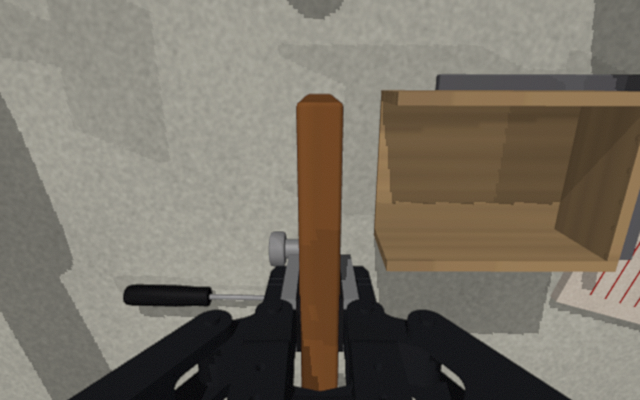

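View pics/s5.png

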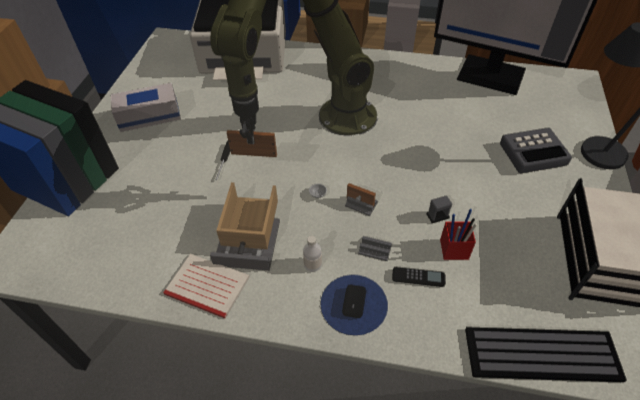

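Call:
send_rows([
  [[0,0,0,0,0,-3,0],[0,0,0,0,0,-7,0],[0,0,0,0,0,-11,0],[0,0,0,0,0,-14,0],[0,0,0,0,0,-15.7,0],[0,0,0,0,0,-15.7,0],[0,0,0,0,0,-15.7,0],[0,0,0,0,0,-15.7,0]],
])

```text
time_s: 11.45
tool_pos: [0.467, -0.2429, 0.0914]
orientation: [2.126, 2.31, 0.001]
contact_force: [-0.5, 0.1, -1.3]
finger_gap: 0.156
```

```bash
python3 look.py w6; python3 - <<'E'
from h import *
t=cv2.imread('pics/w6.png')
cv2.imwrite('pics/c6.png',cv2.resize(t[50:250,260:460],None,fx=3,fy=3,interpolation=cv2.INTER_CUBIC))
E
```

```text
t 11.45 pos [ 0.467  -0.2429  0.0914] x-az 1.6537 z [ 0.0018 -0.001  -1.    ] q [ 0.852  0.577 -0.637  1.94   0.481  0.778  0.024] F [-0.55  0.09 -1.34] T [-0.02 -0.03  0.06] gap 0.156
```

View pics/w6.png

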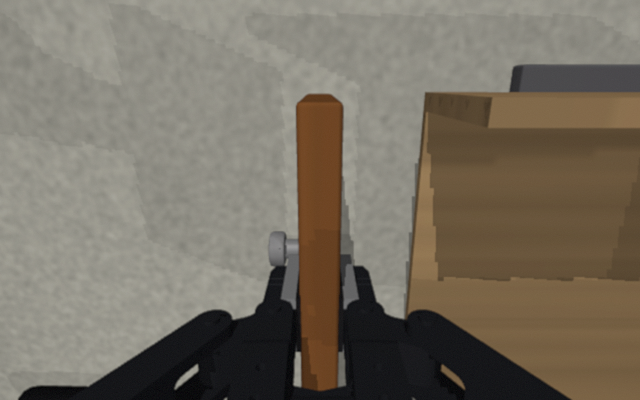

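View pics/c6.png

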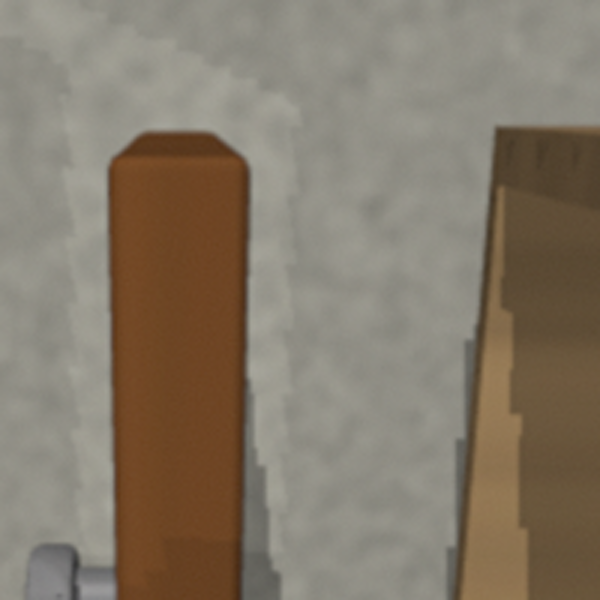

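```bash
python3 - <<'E'
from h import *
import json
p=json.load(open('w6.json'))
g=lambda c:np.array((c[0]/3+260-.5,c[1]/3+50-.5))
a=ray(p,g((109,160)),.127);b=ray(p,g((248,160)),.127)
print(a,b,np.hypot(*(a-b)[:2]))
for c in [(117,600),(241,600)]: print(ray(p,g(c),.127))
print('end-low', ray(p,g((143,132)),.032),ray(p,g((213,132)),.032))
t=ray(p,(490.5,95),.11); u=ray(p,g((495,128)),.03); print(t,u, ray(p,g((458,600)),.03))
# in runner frame
M=np.array([.5235,-.2378]);y=.0785
T=np.array([[np.cos(y),np.sin(y)],[-np.sin(y),np.cos(y)]])
for q in (a,b,t,u): print(T@(q[:2]-M))
E
python3 - <<'E'
import cv2
t=cv2.imread('pics/w6.png')
cv2.imwrite('pics/c7.png',cv2.resize(t[80:140,410:530],None,fx=6,fy=6,interpolation=cv2.INTER_CUBIC))
E
```

```text
[ 0.45299309 -0.16940745  0.127     ] [ 0.46624635 -0.16830864  0.127     ] 0.01329872889262425
[ 0.45675647 -0.21559129  0.127     ]
[ 0.470241   -0.21448654  0.127     ]
end-low [ 0.45341484 -0.16921488  0.032     ] [ 0.46592446 -0.16817703  0.032     ]
[ 0.51605575 -0.16251067  0.11      ] [ 0.51680329 -0.16331093  0.03      ] [ 0.5254874  -0.25697187  0.03      ]
[-0.06492648  0.07371104]
[-0.05162787  0.07376716]
[-0.00151718  0.07564124]
[-0.0008347   0.07478483]
```

View pics/c7.png

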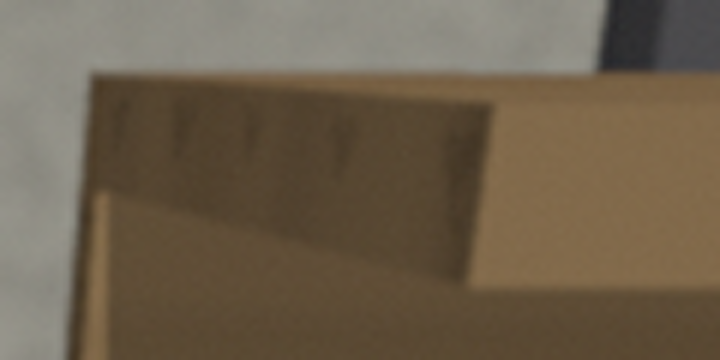

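Call:
send_rows([
  [[0,0,0,1,0.2,0,0],[0,0,0,2,0.3,0,0],[0,0,0,3,0.4,0,0],[0,0,0,3.7,0.44,0,0],[0,0,0,3.98,0.44,0,0],[0,0,0,3.98,0.44,0,0],[0,0,0,3.98,0.44,0,0],[0,0,0,3.98,0.44,0,0],[0,0,0,3.98,0.44,0,0]],
])

```text
time_s: 12.62
tool_pos: [0.5059, -0.2383, 0.0903]
orientation: [2.128, 2.311, -0.0]
contact_force: [-0.2, 0.1, -1.3]
finger_gap: 0.154
```

```bash
python3 look.py w7; python3 - <<'E'
from h import *
t=cv2.imread('pics/w7.png')
cv2.imwrite('pics/c8.png',cv2.resize(t[70:250,270:470],None,fx=3.3,fy=3.3,interpolation=cv2.INTER_CUBIC))
s=arm.read_camera('scene');cv2.imwrite('pics/s7.png',cv2.resize(s[150:280,190:330],None,fx=4.5,fy=4.5,interpolation=cv2.INTER_CUBIC))
E
```

```text
t 12.62 pos [ 0.5059 -0.2383  0.0903] x-az 1.6536 z [-0.e+00 -1.e-04 -1.e+00] q [ 0.796  0.619 -0.629  1.854  0.482  0.826  0.003] F [-0.23  0.07 -1.28] T [-0.07  0.02  0.02] gap 0.154
```

View pics/c8.png

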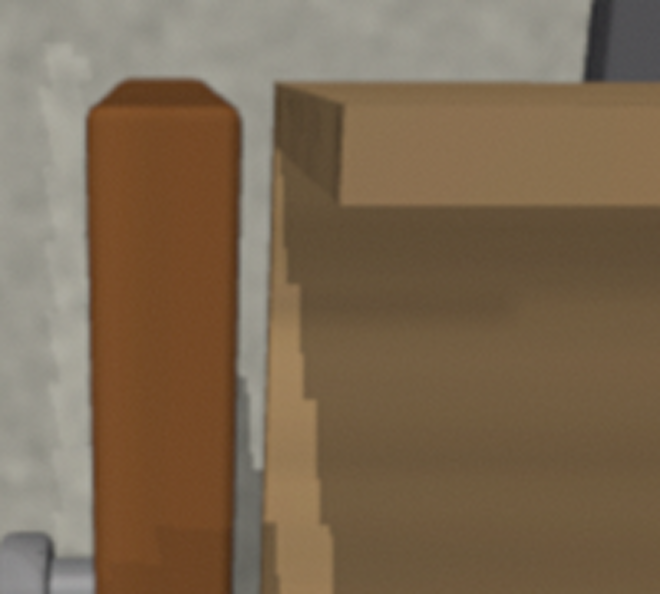

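View pics/s7.png

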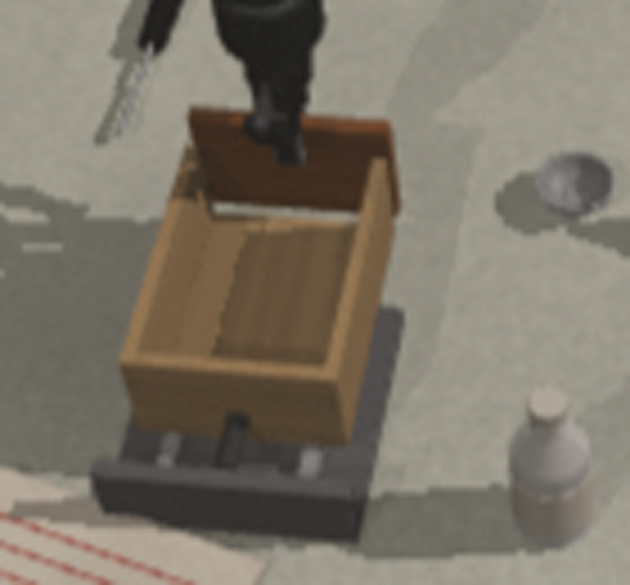

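```bash
python3 - <<'E'
from h import *
import json
p=json.load(open('w7.json'));print(p['position'])
g=lambda c:np.array((c[0]/3.3+270-.5,c[1]/3.3+70-.5))
zt=.0903+.0356; zb=zt-.095
M=np.array([.5235,-.2378]);y=.082
T=np.array([[np.cos(y),np.sin(y)],[-np.sin(y),np.cos(y)]])
for n,c,z in[('Ptop k',(88,112),zt),('Ptop b',(240,112),zt),('Pbot k',(125,80),zb),('Pbot b',(203,80),zb),('Dtop',(344,103),.11),('Dbot',(276,84),.03),('Dtop in',(342,204),.11),('Ptop low k',(97,594),zt),('Ptop low b',(231,594),zt),('Dbot low',(262,594),.03)]:
    q=ray(p,g(c),z); print(n,q.round(4),(T@(q[:2]-M)).round(4))
E
```

```text
[0.49823103323374357, -0.159173515615057, 0.23288194065208298]
Ptop k [ 0.4921 -0.165   0.1259] [-0.0253  0.0751]
Ptop b [ 0.5053 -0.1639  0.1259] [-0.0121  0.0751]
Pbot k [ 0.4924 -0.1647  0.0309] [-0.025   0.0754]
Pbot b [ 0.5051 -0.1637  0.0309] [-0.0123  0.0754]
Dtop [ 0.5166 -0.1629  0.11  ] [-0.0007  0.0752]
Dbot [ 0.5171 -0.1633  0.03  ] [-0.0003  0.0748]
Dtop in [ 0.5177 -0.1728  0.11  ] [-0.0004  0.0652]
Ptop low k [ 0.4959 -0.2111  0.1259] [-0.0253  0.0289]
Ptop low b [ 0.5092 -0.21    0.1259] [-0.012   0.0289]
Dbot low [ 0.5248 -0.255   0.03  ] [-0.0002 -0.0173]
```

Call:
send_rows([
  [[0,0,0,0.3,0.02,-0.1,0],[0,0,0,0.6,0.05,-0.1,0],[0,0,0,0.9,0.07,-0.1,0],[0,0,0,1.1,0.09,-0.1,0],[0,0,0,1.3,0.11,-0.1,0],[0,0,0,1.5,0.12,-0.1,0],[0,0,0,1.7,0.14,-0.1,0],[0,0,0,1.8,0.15,-0.1,0],[0,0,0,1.8,0.15,-0.1,0],[0,0,0,1.8,0.15,-0.1,0],[0,0,0,1.8,0.15,-0.1,0]],
])

```text
time_s: 14.1
tool_pos: [0.5236, -0.2367, 0.0891]
orientation: [-2.127, -2.311, 0.001]
contact_force: [-5.7, 0.2, -0.7]
finger_gap: 0.153
```

```bash
python3 look.py w8; python3 - <<'E'
from h import *
t=cv2.imread('pics/w8.png')
cv2.imwrite('pics/c9.png',cv2.resize(t[70:250,270:470],None,fx=3.3,fy=3.3,interpolation=cv2.INTER_CUBIC))
E
```

```text
t 14.1 pos [ 0.5236 -0.2367  0.0891] x-az 1.6536 z [-9.e-04  1.e-04 -1.e+00] q [ 0.772  0.639 -0.624  1.813  0.484  0.848 -0.004] F [-5.69  0.21 -0.71] T [ 0.07  0.97 -0.04] gap 0.153
```

View pics/c9.png

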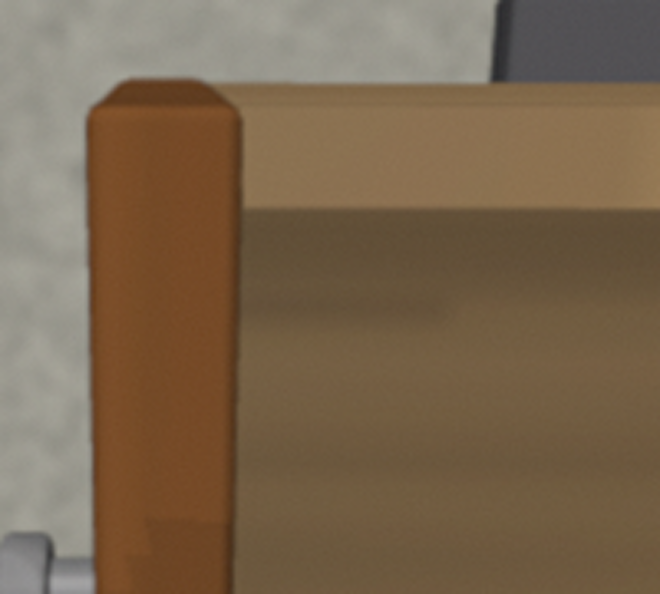

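Call:
send_rows([
  [[0,0,0,0.1,0.01,0,0],[0,0,0,0.2,0.02,0,0],[0,0,0,0.35,0.03,0,0],[0,0,0,0.5,0.04,0,0],[0,0,0,0.6,0.05,0,0],[0,0,0,0.7,0.06,0,0],[0,0,0,0.7,0.06,0,0],[0,0,0,0.7,0.06,0,0],[0,0,0,0.7,0.06,0,0]],
])

```text
time_s: 15.28
tool_pos: [0.5294, -0.2362, 0.089]
orientation: [-2.126, -2.31, 0.004]
contact_force: [-8.0, 0.7, 2.9]
finger_gap: 0.155
```

```bash
python3 look.py w9; python3 - <<'E'
from h import *
t=cv2.imread('pics/w9.png')
cv2.imwrite('pics/c10.png',cv2.resize(t[70:250,270:470],None,fx=3.3,fy=3.3,interpolation=cv2.INTER_CUBIC))
s=arm.read_camera('scene');cv2.imwrite('pics/s9.png',cv2.resize(s[150:280,190:330],None,fx=4.5,fy=4.5,interpolation=cv2.INTER_CUBIC))
t=arm.read_camera('top');cv2.imwrite('pics/t9.png',t)
E
```

```text
t 15.28 pos [ 0.5294 -0.2362  0.089 ] x-az 1.6535 z [-3.2e-03 -2.0e-04 -1.0e+00] q [ 0.764  0.646 -0.623  1.798  0.484  0.858 -0.006] F [-8.01  0.73  2.86] T [ 0.08  1.71 -0.  ] gap 0.155
```

View pics/c10.png

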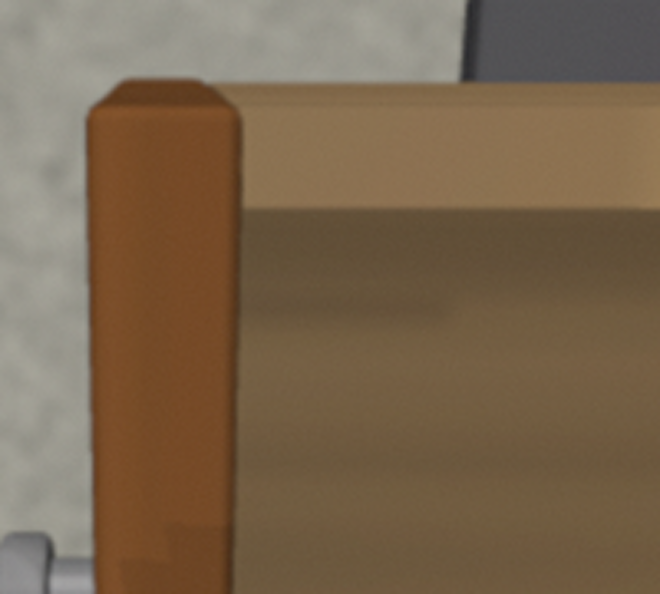

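View pics/s9.png

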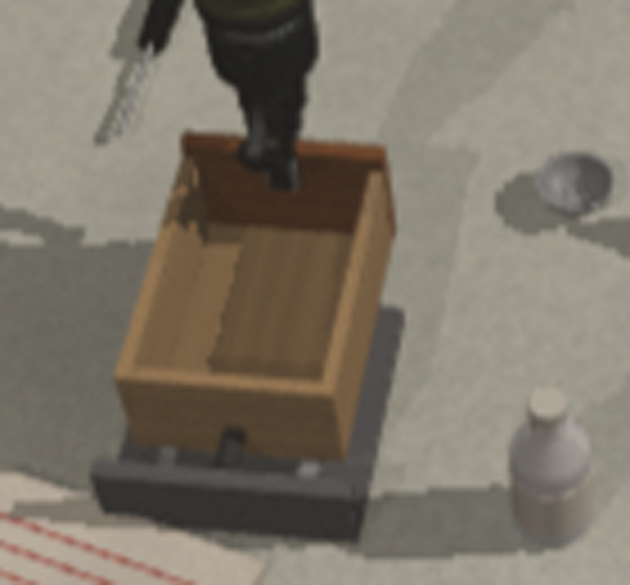

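View pics/t9.png

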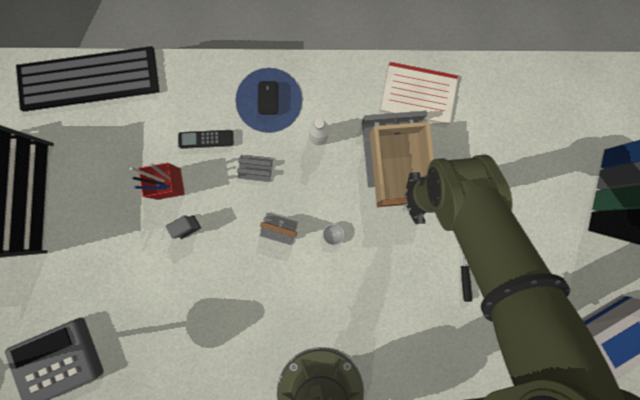

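```bash
python3 - <<'E'
from h import *
import json
M=np.array([.5235,-.2378]);y=.082
T=np.array([[np.cos(y),np.sin(y)],[-np.sin(y),np.cos(y)]])
for n,zz in(('w6',.0914),('w7',.0903),('w8',.0891),('w9',.089)):
    im=cv2.imread(f'pics/{n}.png'); p=json.load(open(n+'.json'))
    cv2.imwrite(f'pics/e_{n}.png',cv2.resize(im[85:125,285:405],None,fx=6,fy=6,interpolation=cv2.INTER_CUBIC))
v=np.vstack([cv2.imread(f'pics/e_{n}.png')[:145] for n in('w6','w7','w8','w9')])
cv2.imwrite('pics/e.png',v)
E
```

```text
(no output)
```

View pics/e.png

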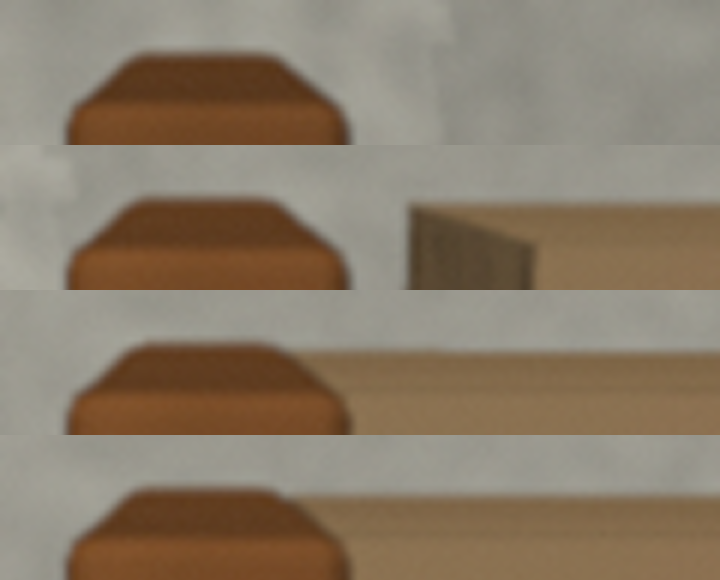

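Call:
send_rows([
  [[0,-0.001,0,0.05,0,0.02,0],[0,-0.002,0,0.1,0.01,0.04,0],[0,-0.003,0,0.15,0.01,0.05,0],[0,-0.004,0,0.2,0.02,0.05,0],[0,-0.004,0,0.22,0.02,0.05,0],[0,-0.004,0,0.22,0.02,0.05,0],[0,-0.004,0,0.22,0.02,0.05,0],[0,-0.004,0,0.22,0.02,0.05,0]],
])

```text
time_s: 16.42
tool_pos: [0.5306, -0.2361, 0.089]
orientation: [-2.127, -2.311, 0.001]
contact_force: [-10.1, -0.5, 0.5]
finger_gap: 0.156
```

```bash
python3 look.py w10
```

```text
t 16.43 pos [ 0.5306 -0.2361  0.089 ] x-az 1.6532 z [-0.0011 -0.     -1.    ] q [ 0.763  0.647 -0.623  1.796  0.484  0.857 -0.007] F [-10.15  -0.54   0.46] T [ 0.    2.02 -0.03] gap 0.156
```

Call:
send_rows([
  [[0,0,0,0.03,0,0,0],[0,0,0,0.03,0,0,0],[0,0,0,0.03,0,0,0],[0,0,0,0.03,0,0,0],[0,0,0,0.03,0,0,0],[0,0,0,0.03,0,0,0],[0,0,0,0.03,0,0,0],[0,0,0,0.03,0,0,0],[0,0,0,0.03,0,0,0],[0,0,0,0.03,0,0,0]],
])

```text
time_s: 17.73
tool_pos: [0.5309, -0.2361, 0.089]
orientation: [-2.127, -2.31, 0.001]
contact_force: [-9.6, 1.0, 0.8]
finger_gap: 0.156
```

```bash
python3 look.py w11; python3 - <<'E'
from h import *
t=cv2.imread('pics/w11.png')
cv2.imwrite('pics/c11.png',cv2.resize(t[70:250,270:490],None,fx=3.3,fy=3.3,interpolation=cv2.INTER_CUBIC))
E
```

```text
t 17.73 pos [ 0.5309 -0.2361  0.089 ] x-az 1.6533 z [-0.0012 -0.     -1.    ] q [ 0.763  0.647 -0.623  1.796  0.484  0.858 -0.007] F [-9.55  1.02  0.79] T [0.01 2.07 0.03] gap 0.156
```

View pics/c11.png

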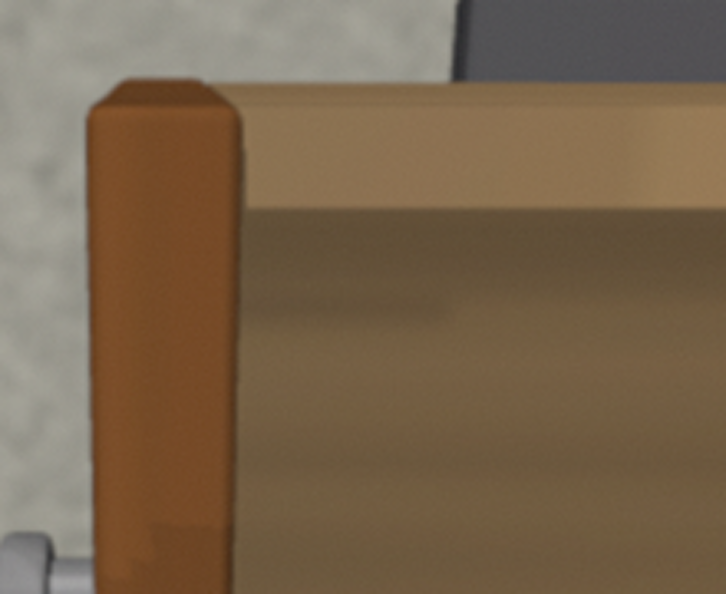

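Call:
send_rows([
  [[0,0,0,0.03,0,0,0],[0,0,0,0.03,0,0,0],[0,0,0,0.03,0,0,0],[0,0,0,0.03,0,0,0],[0,0,0,0.03,0,0,0],[0,0,0,0.03,0,0,0],[0,0,0,0.03,0,0,0],[0,0,0,0.03,0,0,0],[0,0,0,0.03,0,0,0],[0,0,0,0.03,0,0,0],[0,0,0,0.03,0,0,0],[0,0,0,0.03,0,0,0],[0,0,0,0.03,0,0,0],[0,0,0,0.03,0,0,0],[0,0,0,0.03,0,0,0],[0,0,0,0.03,0,0,0],[0,0,0,0.03,0,0,0],[0,0,0,0.03,0,0,0],[0,0,0,0.03,0,0,0],[0,0,0,0.03,0,0,0]],
])

```text
time_s: 20.27
tool_pos: [0.5311, -0.2361, 0.089]
orientation: [-2.127, -2.31, 0.001]
contact_force: [-10.6, 0.8, 1.3]
finger_gap: 0.156
```

```bash
python3 look.py w12; python3 - <<'E'
from h import *
a=cv2.imread('pics/w11.png').astype(int);b=cv2.imread('pics/w12.png').astype(int);print(abs(a-b).mean())
for i in range(4): arm.read_camera('top'); print(np.round(arm.sense()['contact_force'],2))
s=arm.read_camera('scene');cv2.imwrite('pics/s12.png',s)
E
```

```text
t 20.27 pos [ 0.5311 -0.2361  0.089 ] x-az 1.6532 z [-0.0014  0.     -1.    ] q [ 0.762  0.647 -0.623  1.795  0.484  0.858 -0.007] F [-10.61   0.84   1.3 ] T [ 0.03  2.07 -0.07] gap 0.156
1.04047265625
[-10.52   0.69   2.33]
[-9.61 -0.37  1.88]
[-10.93   0.51   1.42]
[-9.93 -0.    0.63]
```

View pics/s12.png

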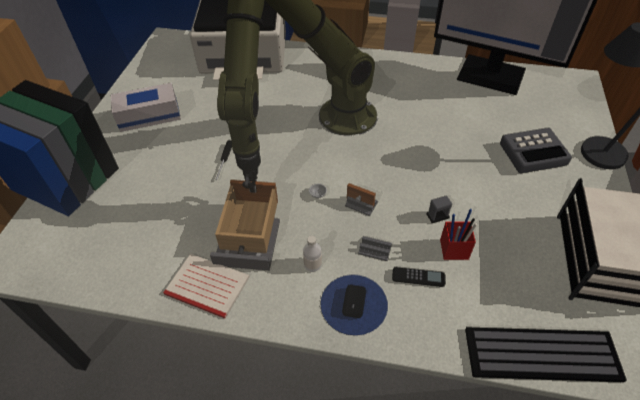

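Pressing steadily at about 10 N, the front seated and the bystanders unmoved; handing in.

```bash
python3 -c "
from workcell import arm
print(arm.sign_off())"
```

```text
the job is handed in; nothing more can be done
None
```

I took the larger front out of its stand and turned it so the knob faces outwards. It is now pressed back-first against the drawer's open end, and I handed the job in at about 20.5 s with the arm still gripping and pressing.

- **Force:** the last readings were 9.6–10.9 N along the push, at or near 10 N for about 4 s before hand-in. By tool travel the drawer is about 13.8 mm in, well short of its 35 mm end.
- **Alignment:** the wrist view just before contact put the left side within about 0.5 mm of flush and the yaw in line. I did not measure the right side separately. The front did not shift in the grip during pressing, and the tool's last tilt was 0.0014 rad.
- **Height:** the lower edge works out about 0.4 mm below the drawer's underside, calculated from the grasp height. The scene camera is too coarse to confirm that. A 0.5 mm upward correction while pressing did not move it, probably because friction held it, and about 1–2 N of vertical force remains.
- **Surroundings:** in the last scene picture the small front and the other objects are where they were. The screwdriver is partly hidden by the arm there, but what shows is unmoved.

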